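# Bolt the radio case shut through its slotted disc

## Robot

A 6-joint arm with a two-finger parallel gripper is mounted at the origin on the work surface. World frame = base frame: x ahead of the robot, y to its left, z up, the work surface at z = 0. Lengths are in m, angles in rad, forces in N, time in s.
With the tool pointing down it reaches from about 0.425 to 0.95 m from the base axis. Payload 3.5 kg.
Tool frame: the origin (TCP) lies midway between the tips of the shut fingers; the grasp point (between the pads) lies 19 mm behind it; z points along the fingers, y is the direction in which the jaws open and shut (so a half turn about z gives the same grasp; the last joint's range is limited). The gripper opens to 85 mm and grips with 20 to 120 N. Pads are 22 mm wide; open, the fingers measure 114 mm over their backs; the gripper's body (76 mm by 85 mm) begins 54 mm behind the grasp point. The pads swing forward as they close: fully open they stand 13 mm farther back than shut.
Start: joints at [-1.404, 0.286, 1.577, -0, 1.279, -0.15], TCP at [0.21, -0.641, 0.231] pointing down, gripper open.
Joint ranges: [-2.77, 2.77], [-0.9, 2.22], [0.21, 2.48], [-1.53, 4.67], [0.24, 2.81], [-2.84, 2.84]. Speed limits (rad/s): [2.79, 2.79, 3.14, 3.14, 3.14, 3.14].

## Interface

Orientations are given as a unit quaternion [x, y, z, w].
In Python, from station import manip gives the robot as it stands.
- The arm moves only by the shell command python3 -m inch 'ROWS' [FORCE]. ROWS is a JSON object of lists of equal length, an entry for each row: "twist": the turn, a rotation vector about the world's x, y, z in degrees, a list of three; "linear": the shift along the world's x, y, z in m, a list of three; "grip": the opening, from 0 (shut) to 1 (fully open). A call has 1 to 12 rows; each row is the pose to reach, as a shift and turn from the pose commanded when the call began; what a row does not reach only later rows make up. A row lasts 1/10 s, in which the tool goes at most 50 mm and 8.59 degrees, less where a joint would pass 70% of its speed; a pose out of reach is approached as far as the arm can. A call with a gripper value outside its range is refused whole. The fingers move at their own pace and stop on an object; FORCE is the grip in N (left out, the last holds). Time passes only in rows, so rows that repeat a pose let the fingers close. It gives the time, the measured TCP pose, the force and the opening at its end, in the units of the state.
- manip.sense(): the state, without advancing time (a new reading comes with each control period).
- manip.snapshot(name): name is "side" or "top" or "wrist"; returns a dict with "color" (384x512x3 uint8, blue, green, red), "fx", "fy", "cx", "cy" (pixels), "world_from_camera" (4x4, takes a point from camera to world coordinates). Camera axes: x right, y down, z forward; pixel columns grow to the right and rows downward; lengths in m; the calibration is good to about 2 mm. The wrist camera is an equidistant fisheye: a pixel r from the principal point sees the ray r / f radians off the axis. A picture is of the moment at which its call begins. There is no depth.
- manip.finish_job(): hands the job in, once; it reports no verdict.
Trained networks look in a picture, given as the dict that the camera call returned (one of the last four; its "shot" number tells which), for a name from the list of things; names that differ only in an ending like _2 or _b are one class to them, and where a whole thing is asked for, a point or a joint stands for the part that bears it (a point fixed in the world has none). Each returns a list of dicts, best first, with "score" (0 to 1); they miss things now and then, are a little off and sometimes report something else, mostly with a low value. They report only what shows in the picture. A call takes as long as a camera call.
- manip.look_for(picture, name): "rect" ([left, top, right, bottom] in pixels, round what is visible of it).
- manip.silhouettes(picture, name): "mask" (384x512 bool, what is visible of it) and "rect" ([left, top, right, bottom] in pixels, round what is visible of it).
- manip.pinpoint(picture, name): "at" ([column, row] in pixels: a listed point, or the origin of a listed thing).
The state is a dict: "time": time; "joints": joint angles; "dq": joint speeds; "effort": joint torques, N m; "tcp_pos": TCP position; "tcp_rot": TCP orientation; "contact_force": force on the tool from outside, world axes, zero at the start; "wrist_torque": the same for the moment, N m; "opening": finger opening in m.
Only numpy, scipy, OpenCV 4.12 (cv2) and the standard library are available. Lean on these libraries where they do the work, as an engineer would, in place of code of your own. Each camera call takes 0.05 s, during which the arm holds its last target. There are 200 camera calls.

## Task

Lock the olive radio case on the desk: push the yellow peg round to turn the red slotted disc until its slot lines up with the bolt, then push the bolt by its blue tab through the disc and fully home in the keeper. Use only gentle fingertip pushes: do not pinch or force the peg or the tab. Leave the radios and everything else on and around the case where they are, neither lifted nor shoved.

Things in the scene. Friction and masses are not known exactly. Their poses are not given: they have to be found in the camera images.
- case: Olive case fixed to the desk, 240 (x) x 380 (y) x 100 mm high; origin: centre of its underside. Place and yaw vary. On its flat lid, along the case's line x = -45 mm, by growing y: bolt with blue tab; steel guide staple (y -16 to 0 mm); red disc (centre y 50); steel keeper staple (y 102 to 130). Staples are 36 mm wide, 27 mm high above the lid.
- disc (a joint): Disc angle (rad), anticlockwise from above, limits -1.5 and 4.64. At 0 and 3.14 the slot is in line with the bolt; either will do. Peg on the case's -x side at 0, -y side (towards the tab) at 1.57, +x side at 3.14. Starts 0.55 to 2.59. Friction 0.06 N m (2 to 3 N at the peg); stays where left. The bolt passes within about 0.1 rad of the line; further off the disc blocks it.
- disc_top (a point): Point on the disc's axis, level with its top face, 22 mm above the lid. The disc is 76 mm across, 20 mm thick, with a 19 mm wide slot, open at the top, right across its middle, at right angles to the line from axis to peg.
- lug_top (a point): Centre of the top of the yellow peg that stands on the disc: 14 mm in diameter, 40 mm tall above the disc's top face (its top is 62 mm above the lid), 26 mm from the disc's axis. It turns with the disc.
- bolt (a joint): Travel of the bolt (m) towards the case's +y: 0 drawn back, 0.12 against its end stop, fully home. Starts between 0 and 0.006. The nose reaches the disc's rim at about 0.009. It slides with about 1.5 N of friction and stays where it is left; it cannot be lifted out.
- tab_face (a point): Centre of the rear (-y) face of the blue tab at the bolt's rear end, 31 mm above the lid. The tab is 34 mm wide, 8 mm thick and reaches from 8 to 50 mm above the lid. The aluminium bolt runs 150 mm from here towards the case's +y, 14 mm wide, 10 mm high (8 to 18 mm above the lid), nose tapered. Push it towards the case's +y.
- keeper_mouth (a point): Centre of the keeper's mouth, 13 mm above the lid, on the bolt's line, 52 mm beyond the disc's axis.
- radio: Black handheld radio, loose, lying on the back part of the case's lid, 55 x 115 x 32 mm with a 93 mm antenna along its +y; origin at the centre of its underside. To be left alone.
- battery: Grey battery pack, loose, lying on the back part of the lid, 50 x 75 x 22 mm; origin at the centre of its underside. To be left alone.
- radio_b: Second black handheld radio, same size, lying on the desk at the right. To be left alone.
- stapler: Purple and black stapler, 36 x 150 x 48 mm, on the desk at the right; origin at the centre of its underside. To be left alone.
- punch: White hole punch, 110 x 120 x 70 mm, on the desk at the left; origin at the centre of its underside. To be left alone.
- mug: White mug, 76 mm across, 90 mm tall, on the desk at the left; origin at the centre of its underside. To be left alone.
- handset: Olive telephone handset, 56 x 216 x 40 mm, on the desk at the left; origin at the centre of its underside. To be left alone.

How it is judged:
By the outcome, as a careful person would: the job done as asked, in the order asked, and still so for the second after the job is handed in, with the robot touching nothing.
It also fails if it takes over 61 s, if anything falls off the work surface, if the arm or the gripper's body presses on something with over 40 N, if the wrist force passes 120 N, or if a joint passes its speed limit or range.

## Working session

There is one attempt and no reset: what is moved stays moved. The work goes in short steps, Python scripts to look and compute and a shell command to move; the robot and the scene stay as the last step left them, time stands still between calls to the robot, and variables do not carry over. Pictures are saved under pics/ and viewed, about 8 in all and at most 12, crops included, and the job is handed in when it is done.

```bash
mkdir -p pics
cat > h.py <<'E'
import numpy as np, cv2
from scipy.optimize import least_squares
from station import manip
def ray(p,uv,fish=False):
    T=np.array(p["world_from_camera"]); a=(uv[0]-p["cx"])/p["fx"]; b=(uv[1]-p["cy"])/p["fy"]
    if fish:
        r=np.hypot(a,b); s=np.sin(r)/r if r>1e-9 else 1; d=np.array([a*s,b*s,np.cos(r)])
    else: d=np.array([a,b,1.])
    d=T[:3,:3]@d; return T[:3,3],d/np.linalg.norm(d)
def tri(rs):
    A=sum(np.eye(3)-np.outer(d,d) for o,d in rs); b=sum((np.eye(3)-np.outer(d,d))@o for o,d in rs)
    X=np.linalg.solve(A,b); return X,[round(1e3*np.linalg.norm((np.eye(3)-np.outer(d,d))@(X-o)),1) for o,d in rs]
def atz(r,z): o,d=r; return o+d*(z-o[2])/d[2]
E
python3 - <<'E'
from h import *
P={n:manip.snapshot(n) for n in("side","top","wrist")}
for n,p in P.items(): cv2.imwrite(f"pics/{n}0.png",p["color"]); print(n,np.round(np.array(p["world_from_camera"])[:3,3],3))
cv2.imwrite("pics/st.png",cv2.resize(np.hstack([P["side"]["color"],P["top"]["color"]]),(800,300)))
for k in("disc_top","lug_top","tab_face","keeper_mouth","case","radio","battery"):
    rs=[]
    for n,p in P.items():
        r=manip.pinpoint(p,k)
        if r:
            rr=ray(p,r[0]["at"],n=="wrist"); print(k,n,np.round(r[0]["at"]),round(r[0]["score"],2))
            if n!="wrist" : rs.append(rr)
    if len(rs)>1: X,e=tri(rs); print("   ",np.round(X,4),e)
E
```

```text
side [-0.072  0.813  0.909]
top [ 0.432 -0.008  1.28 ]
wrist [ 0.287 -0.617  0.374]
disc_top side [243. 214.] 0.91
disc_top top [204. 202.] 0.62
    [0.4803 0.1235 0.1294] [np.float64(2.6), np.float64(2.6)]
lug_top side [244. 202.] 0.55
lug_top top [215. 195.] 0.92
    [0.4993 0.0912 0.1498] [np.float64(2.5), np.float64(2.5)]
tab_face side [260. 180.] 0.57
tab_face top [272. 180.] 0.5
    [ 0.5407 -0.0656  0.1327] [np.float64(2.7), np.float64(2.7)]
keeper_mouth side [239. 227.] 0.94
keeper_mouth top [188. 210.] 0.76
    [0.4608 0.1692 0.1181] [np.float64(4.0), np.float64(4.0)]
case side [239. 229.] 0.87
case top [221. 181.] 0.89
    [ 0.5456  0.0816 -0.0068] [np.float64(4.7), np.float64(4.7)]
radio side [216. 205.] 0.94
radio top [205. 160.] 0.86
    [0.5993 0.1226 0.1148] [np.float64(2.4), np.float64(2.4)]
battery side [232. 189.] 0.59
battery top [248. 143.] 0.57
    [ 0.6439 -0.005   0.0863] [np.float64(5.7), np.float64(5.7)]
```

View pics/st.png

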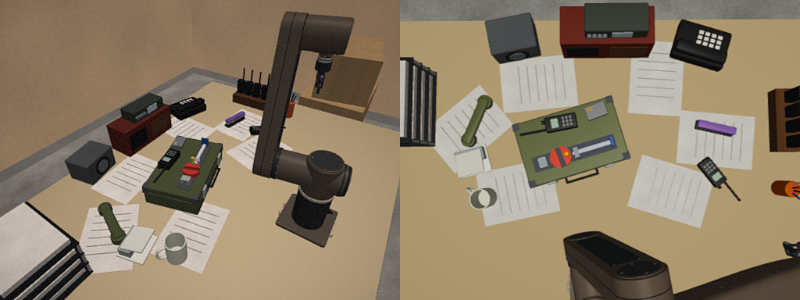

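```bash
python3 -c "
from h import *
from scipy.spatial.transform import Rotation as R
s=manip.sense();print(np.round(R.from_quat(s['tcp_rot']).as_matrix(),3),s['opening'],s['time'])"
python3 -m inch '{"twist":[[0,0,0],[0,0,0],[0,0,0],[0,0,0],[0,0,0],[0,0,0],[0,0,0],[0,0,0],[0,0,0],[0,0,0],[0,0,0],[0,0,0]],"linear":[[0.02,0.04,0.02],[0.04,0.08,0.04],[0.06,0.12,0.06],[0.07,0.16,0.07],[0.09,0.2,0.07],[0.11,0.24,0.07],[0.13,0.28,0.07],[0.15,0.32,0.07],[0.17,0.36,0.07],[0.19,0.4,0.07],[0.21,0.44,0.07],[0.23,0.48,0.07]],"grip":[0,0,0,0,0,0,0,0,0,0,0,0]}' 30
```

```text
[[ 0.95   0.311 -0.   ]
 [ 0.311 -0.95   0.   ]
 [-0.    -0.    -1.   ]] 0.08535288316786903 1.2
time: 2.4
tcp_pos: [0.4408, -0.1596, 0.3018]
tcp_rot: [0.987, 0.158, 0.0, 0.0]
contact_force: [0.8, 0.5, 0.5]
opening: -0.0002
```

```bash
python3 -m inch '{"twist":[[0,0,0],[0,0,0],[0,0,0],[0,0,0],[0,0,0]],"linear":[[0.0,0.04,0],[0.0,0.08,0],[0.0,0.12,0],[0.0,0.16,0],[0.0,0.16,0]],"grip":[0,0,0,0,0]}'
cat > m.py <<'E'
from h import *
import sys
p=manip.snapshot("wrist"); cv2.imwrite(f"pics/{sys.argv[1]}.png",p["color"])
print(np.round(manip.sense()["tcp_pos"],4),np.round(np.array(p["world_from_camera"]),3).tolist(),p["fx"])
for k,z in(("disc_top",.122),("lug_top",.162),("tab_face",.131),("keeper_mouth",.113)):
    for r in manip.pinpoint(p,k)[:1]: print(k,np.round(r["at"],1),round(r["score"],2),np.round(atz(ray(p,r["at"],True),z),4))
E
python3 m.py w1
```

```text
time: 2.9
tcp_pos: [0.4399, 0.0023, 0.3017]
tcp_rot: [0.987, 0.161, 0.001, -0.001]
contact_force: [-0.8, -0.6, -0.6]
opening: 0.0003
[4.401e-01 4.000e-04 3.016e-01] [[0.316, -0.903, -0.291, 0.516], [-0.949, -0.301, -0.097, 0.027], [-0.001, 0.307, -0.952, 0.445], [0.0, 0.0, 0.0, 1.0]] 297.3186396354542
disc_top [170.1 101.1] 0.65 [0.4853 0.1215 0.122 ]
lug_top [185.  101.3] 0.87 [0.4929 0.0953 0.162 ]
tab_face [349.1 110.4] 0.8 [ 0.5373 -0.0666  0.131 ]
keeper_mouth [349.5 109.6] 0.7 [ 0.5396 -0.0721  0.113 ]
```

View pics/w1.png

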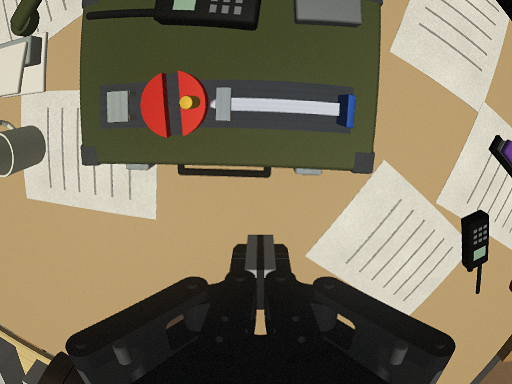

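```bash
cat > q.py <<'E'
from h import *
p=manip.snapshot("wrist")
c=p["color"].astype(int); red=((c[...,2]>130)&(c[...,1]<90)&(c[...,0]<90)).astype(np.uint8)
g=lambda u,z:atz(ray(p,u,True),z)
for u in((163,75),(171,136),(178,72),(182,135)): print(np.round(g(u,.122),4))
ys,xs=np.nonzero(red); H=np.array([g((x,y),.122)[:2] for x,y in zip(xs,ys)]); (cc,r)=cv2.minEnclosingCircle(H.astype(np.float32)); print("red circ",cc,r)
for u in((232,98),(338,104),(232,109),(338,113)): print("bolt",np.round(g(u,.118),4))
cv2.imwrite("pics/crop.png",cv2.resize(p["color"][50:150,90:370],None,fx=2.8,fy=2.8,interpolation=cv2.INTER_CUBIC))
E
python3 q.py
```

```text
[0.5127 0.1326 0.122 ]
[0.4491 0.1046 0.122 ]
[0.52   0.1166 0.122 ]
[0.4537 0.0925 0.122 ]
red circ (0.48285746574401855, 0.11900924146175385) 0.038269903510808945
bolt [0.5084 0.0511 0.118 ]
bolt [ 0.5401 -0.0614  0.118 ]
bolt [0.4969 0.0474 0.118 ]
bolt [ 0.5306 -0.0649  0.118 ]
```

View pics/crop.png

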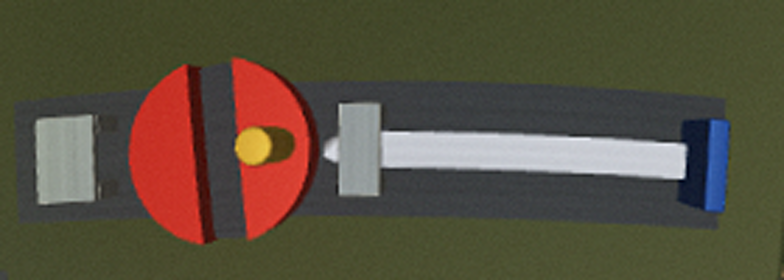

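```bash
python3 -m inch '{"twist":[[0,0,-8],[0,0,-16],[0,0,-24],[0,0,-32],[0,0,-40],[0,0,-46.5],[0,0,-46.5],[0,0,-46.5]],"linear":[[0.01,0.01,-0.01],[0.02,0.03,-0.02],[0.03,0.05,-0.04],[0.037,0.06,-0.06],[0.037,0.07,-0.08],[0.037,0.07,-0.08],[0.037,0.07,-0.08],[0.037,0.07,-0.08]],"grip":[0,0,0,0,0,0,0,0]}'
python3 m.py w2
```

```text
time: 4.0
tcp_pos: [0.4778, 0.0677, 0.2216]
tcp_rot: [0.97, -0.244, 0.0, -0.0]
contact_force: [-0.2, -0.4, -0.1]
opening: 0.0004
[0.4779 0.0678 0.2219] [[-0.475, -0.837, -0.27, 0.549], [-0.88, 0.452, 0.147, 0.03], [-0.001, 0.308, -0.951, 0.365], [0.0, 0.0, 0.0, 1.0]] 297.3186396354542
disc_top [205.7 213.4] 0.92 [0.4846 0.1197 0.122 ]
lug_top [216.4 209.8] 0.95 [0.4938 0.0963 0.162 ]
tab_face [369.3  57.7] 0.73 [ 0.5399 -0.0649  0.131 ]
keeper_mouth [176.2 244.3] 0.59 [0.4682 0.1672 0.113 ]
```

View pics/w2.png

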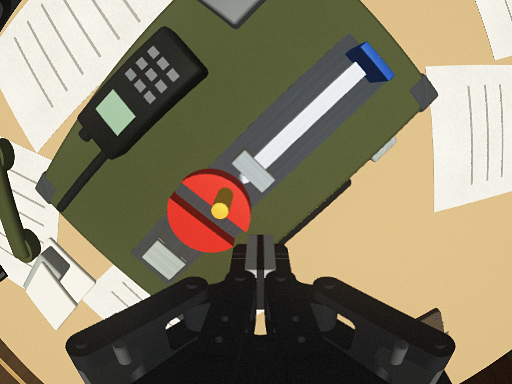

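```bash
python3 -m inch '{"twist":[[0,0,0],[0,0,0],[0,0,0],[0,0,0],[0,0,0],[0,0,0],[0,0,0]],"linear":[[0,0,-0.03],[0,0,-0.06],[0,0,-0.085],[0,0,-0.085],[0.002,0.004,-0.085],[0.004,0.007,-0.085],[0.004,0.007,-0.085]],"grip":[0,0,0,0,0,0,0]}'
python3 -m inch '{"twist":[[0,0,0],[0,0,0],[0,0,0]],"linear":[[0.001,0.002,0],[0.002,0.004,0],[0.002,0.004,0]],"grip":[0,0,0]}'
python3 -m inch '{"twist":[[0,0,0],[0,0,0],[0,0,0]],"linear":[[0.001,0.002,0],[0.002,0.004,0],[0.002,0.004,0]],"grip":[0,0,0]}'
python3 m.py w3
```

```text
time: 4.95
tcp_pos: [0.4827, 0.0758, 0.1382]
tcp_rot: [0.97, -0.245, 0.002, -0.0]
contact_force: [0.5, 0.3, 0.1]
opening: 0.0002
time: 5.25
tcp_pos: [0.4854, 0.077, 0.1383]
tcp_rot: [0.97, -0.244, 0.003, 0.003]
contact_force: [0.4, -9.7, 2.0]
opening: 0.0003
time: 5.55
tcp_pos: [0.4881, 0.0802, 0.1385]
tcp_rot: [0.97, -0.244, 0.004, 0.003]
contact_force: [1.6, -9.4, 1.9]
opening: 0.0001
[0.4879 0.0806 0.1384] [[-0.475, -0.839, -0.265, 0.558], [-0.88, 0.454, 0.139, 0.044], [0.003, 0.299, -0.954, 0.283], [0.0, 0.0, 0.0, 1.0]] 297.3186396354542
disc_top [210.6 268.1] 0.93 [0.4835 0.1189 0.122 ]
lug_top [216.5 270.6] 0.8 [0.4996 0.0984 0.162 ]
tab_face [445.6  54. ] 0.66 [ 0.5381 -0.0671  0.131 ]
keeper_mouth [167.7 303. ] 0.86 [0.4673 0.1699 0.113 ]
```

View pics/w3.png

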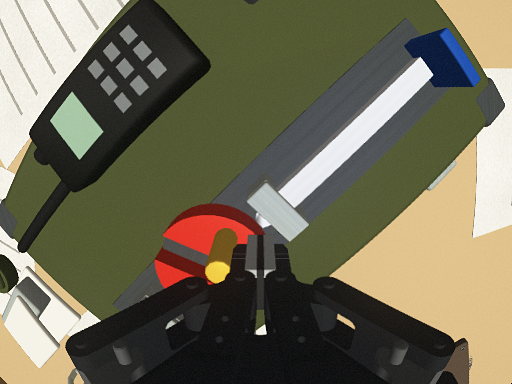

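```bash
python3 -m inch '{"twist":[[0,0,0],[0,0,0],[0,0,0],[0,0,0],[0,0,0],[0,0,0],[0,0,0]],"linear":[[0.0015,0.001,0],[0.003,0.0025,0],[0.0045,0.004,0],[0.006,0.006,0],[0.007,0.008,0],[0.008,0.01,0],[0.008,0.01,0]],"grip":[0,0,0,0,0,0,0]}'
python3 -m inch '{"twist":[[0,0,0],[0,0,0],[0,0,0],[0,0,0],[0,0,0]],"linear":[[0.001,0.002,0],[0.0015,0.004,0],[0.002,0.0065,0],[0.0023,0.0085,0],[0.0023,0.0085,0]],"grip":[0,0,0,0,0]}'
python3 m.py w4
```

```text
time: 6.5
tcp_pos: [0.494, 0.0936, 0.1371]
tcp_rot: [0.97, -0.245, 0.001, -0.0]
contact_force: [-0.1, -2.3, 1.1]
opening: 0.0001
time: 7.0
tcp_pos: [0.4954, 0.1027, 0.1361]
tcp_rot: [0.97, -0.245, -0.0, -0.0]
contact_force: [-0.6, -1.5, 0.6]
opening: 0.0001
[0.4953 0.1027 0.136 ] [[-0.475, -0.837, -0.272, 0.566], [-0.88, 0.452, 0.148, 0.065], [-0.001, 0.309, -0.951, 0.279], [0.0, 0.0, 0.0, 1.0]] 297.3186396354542
lug_top [216.7 272.4] 0.88 [0.5072 0.1201 0.162 ]
```

View pics/w4.png

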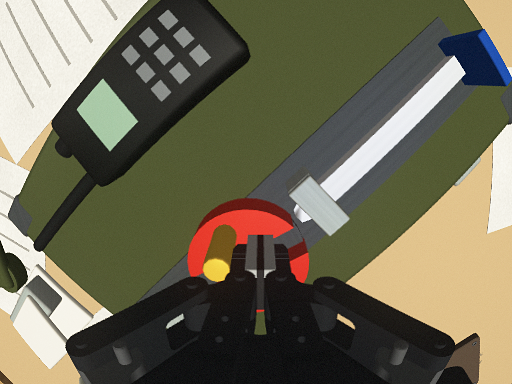

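```bash
python3 -m inch '{"twist":[[0,0,0],[0,0,0],[0,0,0],[0,0,0]],"linear":[[0,0.002,0],[-0.0005,0.004,0],[-0.0005,0.0055,0],[-0.0005,0.0055,0]],"grip":[0,0,0,0]}'
python3 -m inch '{"twist":[[0,0,0],[0,0,0],[0,0,0],[0,0,0],[0,0,0]],"linear":[[-0.002,-0.004,0],[-0.005,-0.01,0.02],[-0.005,-0.02,0.06],[0,-0.04,0.1],[0,-0.04,0.1]],"grip":[0,0,0,0,0]}'
python3 m.py w5
python3 - <<'E'
import cv2; i=cv2.imread('pics/w5.png'); cv2.imwrite('pics/w5c.png',cv2.resize(i[20:270,130:430],None,fx=2.4,fy=2.4,interpolation=cv2.INTER_CUBIC))
E
```

```text
time: 7.65
tcp_pos: [0.495, 0.1077, 0.1362]
tcp_rot: [0.97, -0.245, -0.0, 0.0]
contact_force: [0.3, -3.5, 0.2]
opening: -0.0004
time: 8.15
tcp_pos: [0.4988, 0.0665, 0.2435]
tcp_rot: [0.969, -0.246, 0.006, -0.002]
contact_force: [0.3, 0.4, 0.3]
opening: -0.0
[0.4971 0.0672 0.2403] [[-0.477, -0.84, -0.258, 0.568], [-0.879, 0.454, 0.147, 0.029], [-0.007, 0.297, -0.955, 0.388], [0.0, 0.0, 0.0, 1.0]] 297.3186396354542
disc_top [223.4 224.1] 0.98 [0.4837 0.117  0.122 ]
tab_face [371.7  83.3] 0.58 [ 0.5396 -0.0667  0.131 ]
keeper_mouth [193.3 255. ] 0.97 [0.4649 0.1681 0.113 ]
```

View pics/w5c.png

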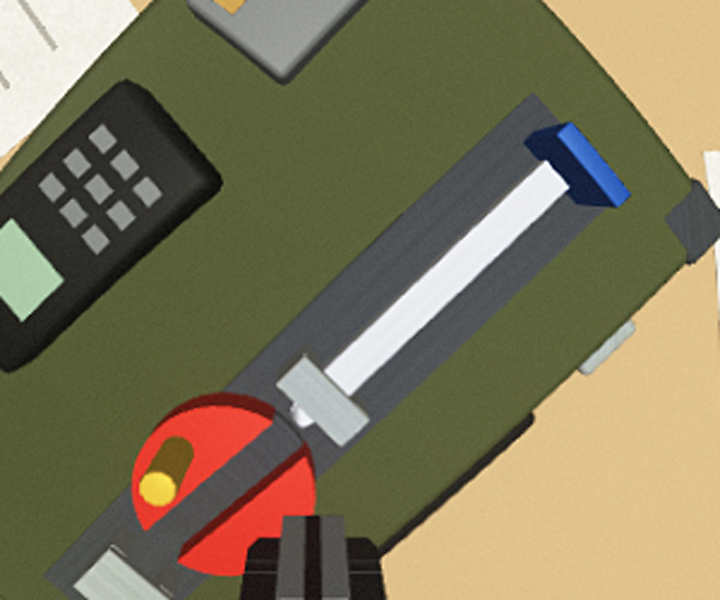

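```bash
cat > s.py <<'E'
from h import *
p=manip.snapshot("wrist"); c=p["color"].astype(int)
m=((c[...,2]>170)&(c[...,1]<90)&(c[...,0]<90)).astype(np.uint8)
g=lambda u,z:atz(ray(p,u,True),z)[:2]
D=np.array([.4837,.118]); e=np.array([-.281,.960]); ex=np.array([.960,.281])
k,l,st,_=cv2.connectedComponentsWithStats(m)
for i in np.argsort(-st[1:,4])[:2]+1:
    ct=cv2.findContours((l==i).astype(np.uint8),0,1)[0][0][:,0]
    W=np.array([g(u,.122) for u in ct])-D; xy=np.c_[W@ex,W@e]
    q=xy[(np.abs(xy[:,0])<.018)&(np.abs(xy[:,1])<.025)]
    f=np.polyfit(q[:,1],q[:,0],1); print(st[i,4],len(q),"slope x/y deg",np.degrees(np.arctan(f[0])),"x0",f[1])
b=((c.min(2)>185)).astype(np.uint8)  # bolt white
k,l,st,ce=cv2.connectedComponentsWithStats(b)
for i in range(1,k):
    if 250<st[i,4]<3000 and 240<ce[i][0]<370 and 60<ce[i][1]<220:
        y,x=np.nonzero(l==i); W=np.array([g(u,.118) for u in zip(x,y)],np.float32)
        v=cv2.fitLine(W,2,0,.001,.001).ravel(); print("bolt",st[i,4],"yaw",np.degrees(np.arctan2(v[1],v[0]))%180-90,"x off",(v[2:]-D)@ex)
E
python3 s.py
```

```text
1264 37 slope x/y deg 3.4653760384918533 x0 -0.010634495926205835
1168 38 slope x/y deg 3.274188431276829 x0 0.009059999567519099
bolt 2035 yaw 16.344177 x off -0.0004734216460399534
bolt 286 yaw -75.86235 x off -0.006205701695978659
```

```bash
python3 -m inch '{"twist":[[0,0,0],[0,0,0],[0,0,0],[0,0,0],[0,0,0],[0,0,0],[0,0,0]],"linear":[[-0.005,0.02,-0.04],[-0.005,0.03,-0.08],[-0.005,0.03,-0.1],[-0.002,0.036,-0.1],[0,0.04,-0.1],[-0.0005,0.0418,-0.1],[-0.0005,0.0418,-0.1]],"grip":[0,0,0,0,0,0,0]}'
python3 -m inch '{"twist":[[0,0,0],[0,0,0],[0,0,0],[0,0,0],[0,0,0],[0,0,0]],"linear":[[-0.002,-0.004,0],[-0.005,-0.01,0.02],[-0.005,-0.02,0.06],[0,-0.04,0.1],[0,-0.04,0.1],[0,-0.04,0.1]],"grip":[0,0,0,0,0,0]}'
python3 s.py
```

```text
time: 9.15
tcp_pos: [0.4949, 0.1093, 0.1372]
tcp_rot: [0.97, -0.245, 0.0, 0.0]
contact_force: [-2.2, -1.8, -1.5]
opening: -0.0001
time: 9.75
tcp_pos: [0.496, 0.069, 0.2391]
tcp_rot: [0.969, -0.246, 0.003, -0.001]
contact_force: [-0.1, -0.3, 0.1]
opening: -0.0003
1177 34 slope x/y deg -0.800516623555868 x0 -0.0105099646460334
1125 34 slope x/y deg -0.6898445506992043 x0 0.009218644481407268
bolt 1960 yaw 16.303947 x off -0.0004906812388124157
bolt 400 yaw -73.19017 x off -0.0033801002001762567
```

```bash
python3 -m inch '{"twist":[[0,0,8],[0,0,16],[0,0,24],[0,0,32],[0,0,40],[0,0,45],[0,0,45],[0,0,45],[0,0,45],[0,0,45]],"linear":[[0.01,-0.035,0],[0.02,-0.07,0],[0.03,-0.105,0],[0.04,-0.14,0],[0.055,-0.176,0],[0.055,-0.176,-0.03],[0.055,-0.176,-0.07],[0.055,-0.176,-0.1],[0.055,-0.176,-0.116],[0.055,-0.176,-0.116]],"grip":[0,0,0,0,0,0,0,0,0,0]}'
python3 m.py w6
```

```text
time: 10.8
tcp_pos: [0.5463, -0.1049, 0.1152]
tcp_rot: [0.989, 0.145, -0.004, -0.003]
contact_force: [1.2, 0.3, 0.8]
opening: -0.0001
[ 0.5478 -0.1055  0.1176] [[0.286, -0.909, -0.304, 0.625], [-0.958, -0.273, -0.084, -0.083], [-0.006, 0.315, -0.949, 0.258], [0.0, 0.0, 0.0, 1.0]] 297.3186396354542
tab_face [178.8 257.4] 0.92 [ 0.5382 -0.0647  0.131 ]
```

View pics/w6.png

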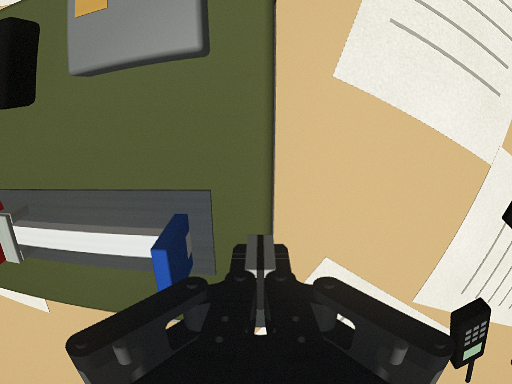

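```bash
python3 -m inch '{"twist":[[0,0,0],[0,0,0],[0,0,0],[0,0,0],[0,0,0],[0,0,0],[0,0,0],[0,0,0]],"linear":[[-0.003,0.01,0.001],[-0.006,0.02,0.001],[-0.007,0.025,0.001],[-0.0085,0.03,0.001],[-0.01,0.035,0.001],[-0.0115,0.04,0.001],[-0.0128,0.045,0.001],[-0.0128,0.045,0.001]],"grip":[0,0,0,0,0,0,0,0]}'
python3 m.py w7
```

```text
time: 11.85
tcp_pos: [0.5366, -0.0609, 0.1213]
tcp_rot: [0.989, 0.145, -0.0, -0.0]
contact_force: [0.6, -0.2, -0.3]
opening: -0.0003
[ 0.5366 -0.061   0.1212] [[0.286, -0.912, -0.295, 0.614], [-0.958, -0.272, -0.088, -0.038], [-0.001, 0.308, -0.951, 0.265], [0.0, 0.0, 0.0, 1.0]] 297.3186396354542
disc_top [  5.3 232.9] 0.69 [0.4858 0.1178 0.122 ]
tab_face [231.8 262.6] 0.65 [ 0.5304 -0.0477  0.131 ]
```

```bash
python3 -m inch '{"twist":[[0,0,0],[0,0,0],[0,0,0],[0,0,0],[0,0,0],[0,0,0],[0,0,0],[0,0,0],[0,0,0]],"linear":[[-0.0015,0.005,0],[-0.003,0.01,0],[-0.0044,0.015,0],[-0.0059,0.02,0],[-0.0073,0.025,0],[-0.0088,0.03,0],[-0.0103,0.035,0],[-0.0117,0.04,0],[-0.0132,0.045,0]],"grip":[0,0,0,0,0,0,0,0,0]}'
python3 -m inch '{"twist":[[0,0,0],[0,0,0],[0,0,0],[0,0,0],[0,0,0],[0,0,0],[0,0,0]],"linear":[[-0.0015,0.005,0],[-0.003,0.01,0],[-0.0044,0.015,0],[-0.0059,0.02,0],[-0.0073,0.025,0],[-0.0088,0.03,0],[-0.0103,0.035,0]],"grip":[0,0,0,0,0,0,0]}'
python3 m.py w8
```

```text
time: 13.0
tcp_pos: [0.5233, -0.0162, 0.1213]
tcp_rot: [0.989, 0.145, -0.0, -0.0]
contact_force: [0.5, -1.8, -1.3]
opening: -0.0001
time: 13.7
tcp_pos: [0.5131, 0.0188, 0.1213]
tcp_rot: [0.989, 0.145, -0.0, 0.0]
contact_force: [-0.7, -2.1, -1.9]
opening: 0.0004
[0.5129 0.0195 0.1213] [[0.286, -0.912, -0.295, 0.59], [-0.958, -0.272, -0.088, 0.041], [0.0, 0.308, -0.951, 0.265], [0.0, 0.0, 0.0, 1.0]] 297.3186396354542
disc_top [ 90.1 244.5] 0.69 [0.4833 0.1185 0.122 ]
lug_top [ 38.7 234.9] 0.58 [0.5068 0.1278 0.162 ]
tab_face [233.4 259.3] 0.73 [0.5091 0.0317 0.131 ]
keeper_mouth [ 37.4 234.8] 0.85 [0.4667 0.1703 0.113 ]
```

```bash
python3 -m inch '{"twist":[[0,0,0],[0,0,0],[0,0,0],[0,0,0],[0,0,0]],"linear":[[-0.0007,0.0025,0],[-0.0015,0.005,0],[-0.0022,0.0075,0],[-0.0026,0.009,0],[-0.0026,0.009,0]],"grip":[0,0,0,0,0]}'
python3 -m inch '{"twist":[[0,0,0],[0,0,0],[0,0,0]],"linear":[[-0.0003,0.001,0],[-0.0006,0.002,0],[-0.0006,0.002,0]],"grip":[0,0,0]}'
python3 m.py w9
```

```text
time: 14.45
tcp_pos: [0.5109, 0.0276, 0.1216]
tcp_rot: [0.989, 0.145, 0.0, -0.0]
contact_force: [0.8, 0.3, 0.4]
opening: 0.0002
time: 14.75
tcp_pos: [0.5102, 0.0295, 0.1214]
tcp_rot: [0.989, 0.145, 0.0, -0.0]
contact_force: [1.1, -1.2, 1.7]
opening: -0.0002
[0.5101 0.0295 0.1213] [[0.286, -0.912, -0.295, 0.587], [-0.958, -0.272, -0.088, 0.052], [0.0, 0.308, -0.951, 0.265], [0.0, 0.0, 0.0, 1.0]] 297.3186396354542
disc_top [101.4 244.4] 0.77 [0.4834 0.1211 0.122 ]
lug_top [ 58.1 236.7] 0.97 [0.5075 0.1259 0.162 ]
tab_face [230.6 257.8] 0.61 [0.5066 0.044  0.131 ]
keeper_mouth [ 50.1 237.4] 0.57 [0.4662 0.1686 0.113 ]
```

```bash
python3 -m inch '{"twist":[[0,0,0],[0,0,0],[0,0,0]],"linear":[[-0.0003,0.001,0],[-0.0006,0.002,0],[-0.0006,0.002,0]],"grip":[0,0,0]}'
python3 -m inch '{"twist":[[0,0,0],[0,0,0],[0,0,0]],"linear":[[-0.0003,0.001,0],[-0.0003,0.001,0],[-0.0003,0.001,0]],"grip":[0,0,0]}'
```

```text
time: 15.3
tcp_pos: [0.5094, 0.0315, 0.1212]
tcp_rot: [0.989, 0.145, -0.0, -0.0]
contact_force: [0.3, -0.7, 0.2]
opening: 0.0002
time: 15.6
tcp_pos: [0.5091, 0.0324, 0.1213]
tcp_rot: [0.989, 0.145, -0.0, -0.0]
contact_force: [0.8, -1.9, 0.1]
opening: 0.0
```

```bash
for i in 1 2; do python3 -m inch '{"twist":[[0,0,0],[0,0,0]],"linear":[[-0.0003,0.001,0],[-0.0003,0.001,0]],"grip":[0,0]}' | grep -E "pos|force"; done
```

```text
tcp_pos: [0.5091, 0.0325, 0.1213]
contact_force: [1.7, -4.9, -1.2]
tcp_pos: [0.5091, 0.0325, 0.1214]
contact_force: [2.2, -7.2, -1.2]
```

```bash
python3 -m inch '{"twist":[[0,0,0],[0,0,0]],"linear":[[-0.0005,0.0015,0],[-0.0005,0.0015,0]],"grip":[0,0]}' | grep -E "pos|force"
python3 -m inch '{"twist":[[0,0,0],[0,0,0],[0,0,0],[0,0,0],[0,0,0],[0,0,0],[0,0,0]],"linear":[[0.002,-0.006,0],[0.005,-0.016,0],[0.008,-0.03,0.02],[0.008,-0.03,0.06],[0.008,-0.03,0.1],[0.008,-0.03,0.14],[0.008,-0.03,0.14]],"grip":[0,0,0,0,0,0,0]}'
python3 m.py w10; python3 s.py
python3 - <<'E'
from h import *
P=manip.snapshot("side"); T=manip.snapshot("top")
for k in("tab_face","disc_top","radio","battery"):
    a=[manip.pinpoint(p,k) for p in(P,T)]
    if all(a): X,e=tri([ray(p,r[0]["at"]) for p,r in zip((P,T),a)]); print(k,np.round(X,4),e)
E
```

```text
tcp_pos: [0.5092, 0.0326, 0.1214]
contact_force: [2.5, -13.9, -2.2]
time: 16.9
tcp_pos: [0.5193, 0.0054, 0.2687]
tcp_rot: [0.989, 0.145, 0.006, 0.002]
contact_force: [0.4, -0.4, 0.5]
opening: 0.0003
[0.5178 0.0057 0.2652] [[0.286, -0.915, -0.284, 0.594], [-0.958, -0.271, -0.089, 0.028], [0.005, 0.297, -0.955, 0.413], [0.0, 0.0, 0.0, 1.0]] 297.3186396354542
disc_top [149.8 182. ] 0.58 [0.4853 0.1162 0.122 ]
tab_face [216.1 183.7] 0.79 [0.5064 0.0459 0.131 ]
keeper_mouth [110.1 183.6] 0.75 [0.4661 0.1671 0.113 ]
1221 44 slope x/y deg -1.6100192495214074 x0 -0.01035963135241725
954 59 slope x/y deg 0.4579982336631551 x0 0.010051971802658547
tab_face [0.5073 0.042  0.1232] [np.float64(4.0), np.float64(4.0)]
disc_top [0.4864 0.1263 0.1315] [np.float64(7.8), np.float64(7.8)]
radio [0.4005 0.0501 0.3649] [np.float64(168.1), np.float64(168.1)]
battery [ 0.651  -0.0038  0.0836] [np.float64(3.0), np.float64(3.0)]
```

View pics/w10.png

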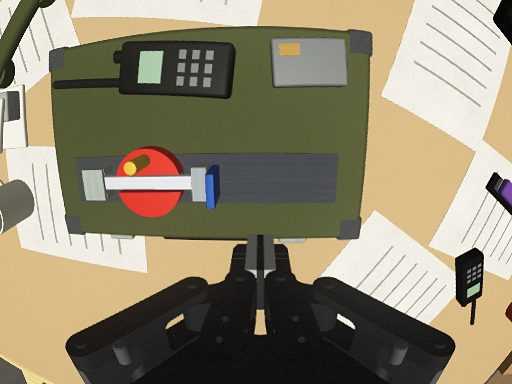

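```bash
python3 -c "
from station import manip; print(manip.finish_job())"
```

```text
the job is handed in; nothing more can be done
None
```

The case is locked: the slot is lined up at about 3.14 rad and the bolt is pushed through the disc into the keeper. I handed the job in at about 17 s of the 61 s limit.

- **Disc:** I pushed the yellow peg round with the shut fingertips, then nudged it once more because the slot was 3.4° off. After that it measured within about 1° of the bolt's line.
- **Bolt:** I pushed the blue tab at about 2 N until it stopped moving while the force rose to 14 N. I took that as the end stop.
- **Last view:** With the arm withdrawn, the wrist picture shows the bolt through the slot and under the keeper. The tab measures at (0.506, 0.046), within 2 mm of where I expect it when fully home. The radio and battery on the lid look undisturbed.
- **Checks that failed or disagreed:**
  - The final side and top triangulation of the radio failed, with a 168 mm residual, probably a false detection. I judged the radio by eye only.
  - The same triangulation put the disc about 8 mm off the wrist camera's estimate.
  - The slot edges, partly hidden by the bolt, read -1.6° and +0.5° at the end.

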